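# Hook and close the controller housing's spring-held cover

## Task

Close the open grey controller housing with the blue cover: hook the cover's steel lip under the yellow ledge at a tilt, push it in against the black sprung bar, swing the cover down past the yellow nose and let it spring back under the nose, so that it lies flat and fully home. Work by feel and gently: never push the sprung bar with more than 22 N, nor press or jam the cover anywhere on the housing with more than 35 N, and leave the other things on the bench where they are.

Things in the scene. Friction and masses are not known exactly. Their poses are not given: they have to be found in the camera images.
- housing: Steel base plate bolted to the bench, carrying a grey open-topped box. Origin: on the bench; x from the yellow ledge end (robot side) to the yellow nose end, z up. The box is clamped through slotted holes: all of it stands up to 5 mm either way along x from the nominal places given here. Nominal, mm: box x -98 to 80; inner faces of side walls y +-48, of far wall x 72, tops z 68.
- seat (a point): Nominal point at housing (11, 0, 60) mm, axes of the housing. Cover fully home: its origin is here (+-5 mm along x with the box), axes parallel; it lies on the rest rails (y +-38 to 48, x -43 to 72, top z 60), lip 12 mm under the ledge, far edge 8 mm under the nose and against the far wall, held there by the sprung bar with about 3.6 N.
- ledge_edge (a point): Nominal middle of the yellow ledge's lower edge, at housing (-63, 0, 67) mm (box offset +-5 mm in x not included). The ledge is a 7 mm plate over the full width, x -98 to -63, z 67 to 74; below it is a pocket open towards +x, with no floor near. Ledge to nose is shorter than the cover: it goes in only lip first, tilted.
- bar_rest (a point): Nominal middle of the free face of the black sprung bar under the ledge, at housing (-71, 0, 51) mm (box offset not included; does not move with the bar). The bar is 70 mm wide in y, z 36 to 66 mm. It gives towards -x by 0.9 N per mm (no preload) for 14 mm (12.6 N), then meets a hard stop.
- nose_tip (a point): Nominal middle of the lower edge of the yellow nose's tip, at housing (64, 0, 70) mm (box offset not included). The nose is a fixed lug on the far wall, 40 mm wide in y, x 64 to 80, z 70 to 77. The cover's far edge passes it going down only with the bar pushed in 12 to 14 mm (push of 11 N or more); let go, the bar slides the cover back under the nose.
- cover: Loose blue cover, 0.18 to 0.28 kg, lying on the bench. Origin: centre of the underside of its 122 x 90 x 8 mm plate (x -61 to 61, y +-45, z 0 to 8 mm); z up. Its steel lip (z 0 to 5, 60 mm wide) sticks out of the -x edge, x -61 to -86 mm. On the middle of the top stands a black grip fin, 14 mm thick along x, 50 mm long along y, z 8 to 42 mm.
- lip_tip (a point): Middle of the end face of the cover's lip, at cover (-86, 0, 2.5) mm; axes of the cover.
- far_edge (a point): Middle of the cover's edge across from the lip, at cover (61, 0, 4) mm; axes of the cover.
- blue_bin: Bystander: blue picking bin, 100 x 130 x 65 mm. Origin: its underside on the bench.
- red_bin: Bystander: red picking bin, 100 x 130 x 65 mm. Origin: its underside on the bench.
- jar: Bystander: jar, 64 mm across, 85 mm high. Origin: its underside on the bench.
- carton: Bystander: cardboard carton, 130 x 100 x 80 mm. Origin: its underside on the bench.
- screwdriver: Bystander: screwdriver lying on the bench. Origin: its underside on the bench.
- blank_plate: Bystander: flat aluminium blanking plate without lip, 80 x 60 x 6 mm. Origin: its underside on the bench.
Things that resemble listed ones, but are neither listed nor needed, are in the scene too. Leave any orange look-alike of the cover alone.

How it is judged:
By the outcome, as a careful person would: the job done as asked, in the order asked, and still so for the second after the job is handed in, with the robot touching nothing.
It also fails if it takes over 67 s, if anything falls off the work surface, if the arm or the gripper's body presses on something with over 40 N, if the wrist force passes 120 N, or if a joint passes its speed limit or range.

## Robot

A 6-joint arm with a two-finger parallel gripper is mounted at the origin on the work surface. World frame = base frame: x ahead of the robot, y to its left, z up, the work surface at z = 0. Lengths are in m, angles in rad, forces in N, time in s.
With the tool pointing down it reaches from about 0.4 to 0.825 m from the base axis. Payload 7 kg.
Tool frame: the origin (TCP) lies midway between the tips of the shut fingers; the grasp point (between the pads) lies 19 mm behind it; z points along the fingers, y is the line along which they close (so a half turn about z gives the same grasp; the last joint's range is limited). The gripper opens to 85 mm and grips with 20 to 120 N. Pads are 22 mm wide; open, the fingers measure 114 mm over their backs; the gripper's body (76 mm by 85 mm) begins 54 mm behind the grasp point. The pads swing forward as they close: fully open they stand 13 mm farther back than shut.
Start: joints at [1.572, 0.359, 0.012, 0, -1.224, -0.288], TCP at [0.191, 0.647, 0.231] pointing down, gripper open.
Joint ranges: [-3.07, 3.07], [-1.43, 2.12], [-1.02, 1.25], [-3.03, 1.67], [-3.05, -0], [-3.03, 3.03]. Speed limits (rad/s): [2.39, 2.39, 3.01, 3.14, 3.14, 3.14].

## Interface

Orientations are given as a unit quaternion [x, y, z, w].
In Python, from bench import ctrl gives the robot as it stands. The module is installed in compiled form; this text tells all that it offers.
- The arm moves only by the shell command python3 -m jog 'ROWS' [FORCE]. ROWS is text: rows parted by semicolons, each of 7 numbers parted by spaces: the turn, a rotation vector about the world's x, y, z in units of 6 degrees (1.0 is 6 degrees), then the shift along the world's x, y, z in mm, then the closure, from 0 (fully open) to 1 (shut). A call has exactly 5 rows; each row shifts and turns the commanded pose from where the row before left it; what a row does not reach is not made up. A row lasts 1/10 s, in which the tool goes at most 50 mm and 8.59 degrees, less where a joint would pass 70% of its speed; a pose out of reach is approached as far as the arm can. A call is refused whole if a number of a shift passes 50 or a number of a turn 1, either way. A call with a gripper value outside its range is refused whole. The fingers move at their own pace and stop on an object; FORCE is the grip in N (left out, the last holds). Time passes only in rows, so rows that do not move let the fingers close, or fill a call up. It gives the time, the measured TCP pose, the force, the opening and the grip force at its end, in the units of the state.
- ctrl.sense(): the state, without advancing time (a new reading comes with each control period).
- ctrl.camera(name): name is "side" or "top" or "wrist"; returns the picture (480x640x3 uint8, red, green, blue); there is no depth.
- ctrl.camera_params(name): a dict with "mtx" (3x3 intrinsics, pixels), "position" and "orientation" of the camera in the world. Camera axes: x right, y down, z forward; pixel columns grow to the right and rows downward; lengths in m; the calibration is good to about 2 mm. A picture is of the moment at which its call begins: read the wrist's pose just before it. camera_params takes no time and is no camera call; for the wrist camera it gives the pose at the moment of the call.
- ctrl.hand_in(): hands the job in; it is judged then, once.
The state is a dict: "clock": time; "joint_positions": joint angles; "qd": joint speeds; "joint_torque": joint torques, N m; "eef_pos": TCP position; "tcp_rot": TCP orientation; "wrist_force": force on the tool from outside, world axes, zero at the start; "moment": the same for the moment, N m; "width": finger opening in m; "grip_force": force on a finger pad.
Only numpy, scipy, OpenCV 4.12 (cv2) and the standard library are available. Lean on these libraries where they do the work, as an engineer would, in place of code of your own. Each camera call takes 0.05 s, during which the arm holds its last target. There are 200 camera calls.

## Working session

There is one attempt and no reset: what is moved stays moved. The work goes in short steps, Python scripts to look and compute and a shell command to move; the robot and the scene stay as the last step left them, time stands still between calls to the robot, and variables do not carry over. Pictures are saved under pics/ and viewed, at most 10 in all, crops included, and the job is handed in when it is done.

```bash
mkdir -p pics; ls; python3 - <<'E'
from bench import ctrl
import cv2,numpy as np
s=ctrl.sense();print({k:np.round(v,3) for k,v in s.items()})
for n in("top","side"):
    im=ctrl.camera(n);cv2.imwrite(f"pics/{n}0.png",im[:,:,::-1]);p=ctrl.camera_params(n);print(n,p)
E
```

```text
pics
{'clock': np.float64(0.0), 'joint_positions': array([ 1.572,  0.359,  0.011, -0.   , -1.224, -0.288]), 'qd': array([ 0.001, -0.001,  0.001,  0.002,  0.001,  0.001]), 'joint_torque': array([-2.0000e-03, -5.8332e+01,  2.9342e+01,  6.9360e+00, -6.0000e-03,
       -0.0000e+00]), 'eef_pos': array([0.191, 0.647, 0.23 ]), 'tcp_rot': array([ 0.99 , -0.143, -0.   ,  0.001]), 'wrist_force': array([-0.254,  0.62 ,  0.398]), 'moment': array([ 0.047,  0.019, -0.012]), 'grip_force': np.float64(0.0), 'width': np.float64(0.086)}
top {'mtx': array([[597.97126124,   0.        , 316.66341891],
       [  0.        , 597.97126124, 238.2646767 ],
       [  0.        ,   0.        ,   1.        ]]), 'position': array([0.34189857, 0.01507937, 1.65948391]), 'orientation': array([ 0.71413365, -0.6956145 ,  0.05225013, -0.05833964])}
side {'mtx': array([[486.33590134,   0.        , 325.75478473],
       [  0.        , 486.33590134, 239.18358183],
       [  0.        ,   0.        ,   1.        ]]), 'position': array([ 0.24330687, -0.64168736,  0.74771177]), 'orientation': array([ 0.88322394, -0.22531478,  0.1071337 , -0.39707819])}
```

View pics/top0.png

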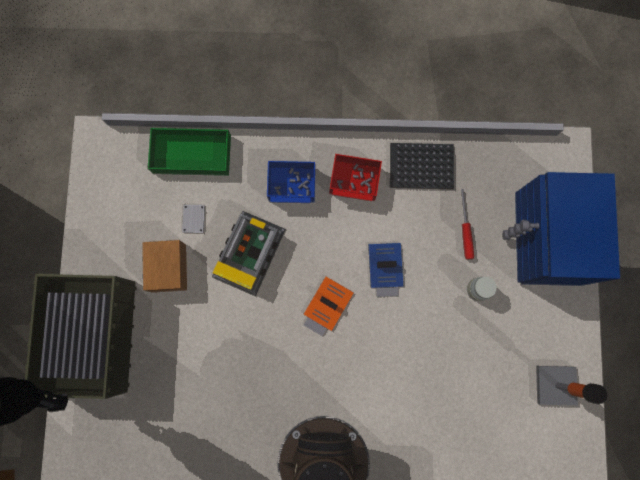

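View pics/side0.png

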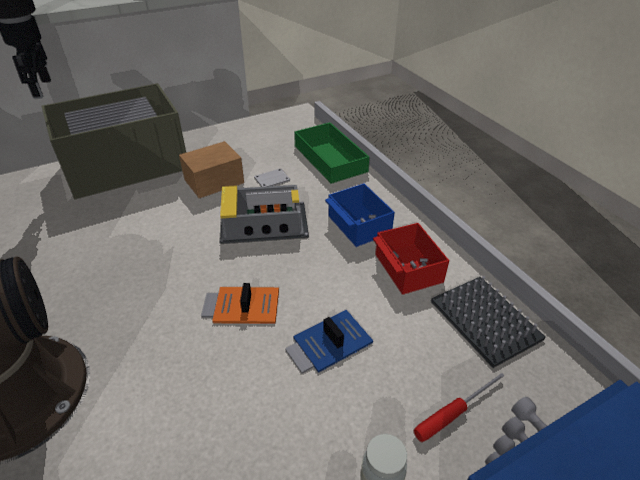

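The top view shows the blue cover at (386,265), an orange look-alike at (328,304), and the open housing at (249,252) with its ledge at (235,276) and nose at (258,222). Both (386,265) and (328,304) look like the cover. (386,265) is blue with a lip and a black fin, so it fits the description. I'll confirm it in an enlarged crop.

```bash
python3 - <<'E'
import cv2,numpy as np
im=cv2.imread("pics/top0.png")
a=cv2.resize(im[200:310,200:290],None,fx=4.4,fy=4.4,interpolation=cv2.INTER_CUBIC)
b=cv2.resize(im[230:300,350:422],None,fx=5.5,fy=5.5,interpolation=cv2.INTER_CUBIC)
b=cv2.copyMakeBorder(b,0,a.shape[0]-b.shape[0],0,0,cv2.BORDER_CONSTANT)
cv2.imwrite("pics/crop1.png",np.hstack([a,b]));print(a.shape,b.shape)
E
```

```text
(484, 396, 3) (484, 396, 3)
```

View pics/crop1.png

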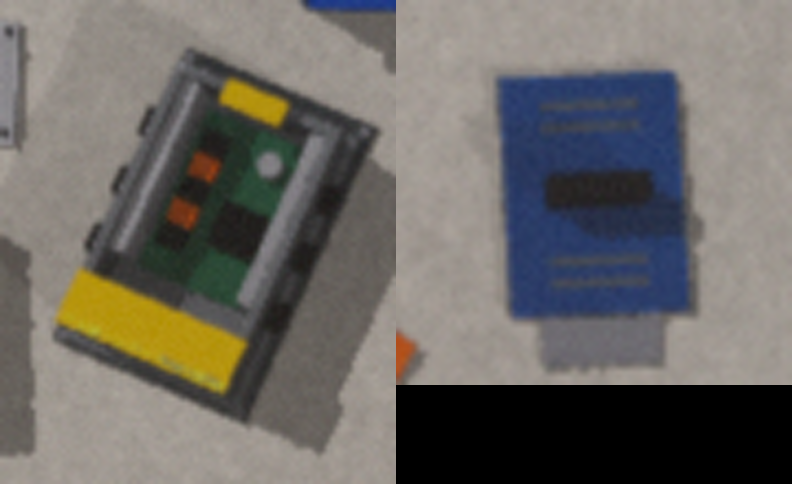

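The crop confirms it. The blue plate has corners at top-image px (368,243), (401,243), (404,287) and (371,288), a grey lip at the bottom edge and a black fin at (385,264). The housing's ledge and nose corners are also clear.

```bash
cat > h.py <<'E'
import numpy as np,cv2
from bench import ctrl
from scipy.spatial.transform import Rotation as R
from scipy.optimize import least_squares
def ray(p,uv):
    d=np.linalg.inv(p["mtx"])@np.r_[uv,1]
    return p["position"],R.from_quat(p["orientation"]).as_matrix()@d
def onplane(p,uv,z):
    o,d=ray(p,uv);return (o+d*(z-o[2])/d[2])[:2]
def proj(p,X):
    q=R.from_quat(p["orientation"]).inv().apply(np.asarray(X)-p["position"])
    return (q[:,:2]/q[:,2:])@p["mtx"][:2,:2].T+p["mtx"][:2,2]
def fitpose(p,obj,uv,x0,z0=0):
    """planar pose (x,y,yaw) of object points obj (m) seen at uv"""
    f=lambda v:(proj(p,R.from_euler("z",v[2]).apply(obj)+[v[0],v[1],z0])-uv).ravel()
    r=least_squares(f,x0,loss="soft_l1");return r.x,np.round(f(r.x),1)
def say():
    s=ctrl.sense();print("t%.2f"%s["clock"],"tcp mm",np.round(s["eef_pos"]*1e3,1),"rot",np.round(R.from_quat(s["tcp_rot"]).as_matrix().T[1:].round(3).tolist(),3).tolist(),"F",np.round(s["wrist_force"],1),"M",np.round(s["moment"],2),"w %.1f"%(s["width"]*1e3),"g %.0f"%s["grip_force"],"q",np.round(s["joint_positions"],2))
E
python3 - <<'E'
from h import *
p=ctrl.camera_params("top")
f=5.5;c=(np.array([[498,76],[677,71],[692,313],[510,318],[598,190]])-[396,0]+.5)/f-.5+[350,230]
obj=np.array([[61,45,8],[61,-45,8],[-61,-45,8],[-61,45,8],[0,0,42]])/1e3
print("cover",fitpose(p,obj,c,[.5,-.15,0]))
h=(np.array([[82,268],[247,342],[226,393],[57,322],[229,79],[290,100],[280,126],[220,105]])+.5)/4.4-.5+[200,200]
obj=np.array([[-63,51,74],[-63,-51,74],[-98,-51,74],[-98,51,74],[80,20,77],[80,-20,77],[64,-20,77],[64,20,77]])/1e3
# only outline of ledge/nose: box pose with offset folded in
print("box",fitpose(p,obj,h,[.55,.2,-.4]))
say();print(ctrl.camera_params("wrist"))
E
```

```text
cover (array([ 0.53232941, -0.16007582,  0.0604838 ]), array([ 0.1,  0.4, -0.2,  0.2, -0.5, -0.1,  0. ,  0.1,  0.5, -0.6]))
box (array([ 0.56243711,  0.21896621, -0.37782962]), array([ 1.4,  0.9, -1.3, -0.9, -1.9, -0.4,  1.6,  0.6,  0.3, -0.3, -0. ,
        0.7, -0.2,  0.2, -0.1, -0.8]))
t0.10 tcp mm [190.8 647.  230.5] rot [[-0.283, -0.959, 0.001], [-0.0, -0.001, -1.0]] F [-0.3  0.3 -1.3] M [ 0.02 -0.01  0.02] w 85.6 g 0 q [ 1.57  0.36  0.01 -0.   -1.22 -0.29]
{'mtx': array([[423.14288055,   0.        , 317.78940951],
       [  0.        , 423.14288055, 240.84182819],
       [  0.        ,   0.        ,   1.        ]]), 'position': array([0.25348577, 0.62818384, 0.37413441]), 'orientation': array([-0.59332877,  0.79436393,  0.10377762, -0.07859465])}
```

```bash
python3 -m jog '0 0 -1 28 -40 3 0;0 0 -1 28 -40 3 0;0 0 -1 28 -40 3 0;0 0 -1 28 -40 3 0;0 0 -1 28 -40 3 0' 100; python3 -m jog '0 0 -1 28 -40 3 0;0 0 -1 28 -40 3 0;0 0 -1 28 -40 3 0;0 0 -1 28 -40 3 0;0 0 -1 28 -40 3 0'; python3 -m jog '0 0 0 0 0 0 0;0 0 0 0 0 0 0;0 0 0 0 0 0 0;0 0 0 0 0 0 0;0 0 0 0 0 0 0';python3 - <<'E'
from h import *
import pickle
say();p=ctrl.camera_params("wrist");im=ctrl.camera("wrist");cv2.imwrite("pics/w1.png",im[:,:,::-1]);pickle.dump(p,open("w1.pkl","wb"))
obj=np.array([[-63,51,74],[-63,-51,74],[-98,-51,74],[-98,51,74],[80,20,77],[80,-20,77],[64,-20,77],[64,20,77]])/1e3
print(np.round(proj(p,R.from_euler("z",-.378).apply(obj)+[.5624,.219,0])))
E
```

```text
clock: 0.6
eef_pos: [0.3316, 0.4455, 0.2462]
tcp_rot: [0.918, -0.396, -0.0, 0.0]
wrist_force: [0.7, 0.1, 1.2]
width: 0.0857
grip_force: 0.0
clock: 1.1
eef_pos: [0.4715, 0.2455, 0.2614]
tcp_rot: [0.784, -0.62, -0.0, -0.0]
wrist_force: [1.2, 1.0, -0.1]
width: 0.0855
grip_force: 0.0
clock: 1.6
eef_pos: [0.4704, 0.2484, 0.2612]
tcp_rot: [0.786, -0.618, -0.0, 0.0]
wrist_force: [0.3, 0.9, -0.2]
width: 0.0856
grip_force: 0.0
t1.60 tcp mm [470.4 248.4 261.2] rot [[-0.972, -0.237, 0.0], [-0.0, -0.0, -1.0]] F [ 0.3  0.9 -0.2] M [0.01 0.01 0.05] w 85.6 g 0 q [ 0.85  0.1  -0.26 -0.   -1.21 -0.62]
[[243. 247.]
 [316. 142.]
 [352. 169.]
 [279. 271.]
 [102. 108.]
 [128.  60.]
 [148.  74.]
 [121. 121.]]
```

View pics/w1.png

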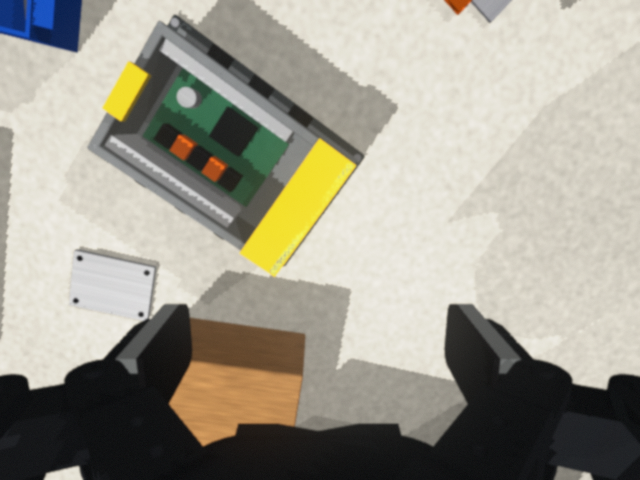

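The wrist view shows the yellow ledge with corners at about (241,254), (320,139), (356,164) and (274,275). The nose is at (104,108)–(149,73), and the carton and blank plate are below. I'll refine the fit by segmentation, then move on to the cover.

```bash
python3 - <<'E'
from h import *
import pickle
p=pickle.load(open("w1.pkl","rb"));im=cv2.imread("pics/w1.png")
m=cv2.inRange(cv2.cvtColor(im,cv2.COLOR_BGR2HSV),(22,150,120),(35,255,255))
cs=sorted(cv2.findContours(m,0,2)[0],key=cv2.contourArea)[-2:]
b=[cv2.boxPoints(cv2.minAreaRect(c)) for c in cs];print(np.round(b))
n,l=b
obj=np.array([[-63,51,74],[-63,-51,74],[-98,-51,74],[-98,51,74],[80,20,77],[80,-20,77],[64,-20,77],[64,20,77]])/1e3
near=lambda B,q:B[np.argmin(np.linalg.norm(B-q,axis=1))]
pr=proj(p,R.from_euler("z",-.378).apply(obj)+[.5624,.219,0])
uv=np.array([near(l,q) for q in pr[:4]]+[near(n,q) for q in pr[4:]])
for w in(51,53,55):
    o=obj.copy();o[:4,1]=np.sign(o[:4,1])*w/1e3;print(w,fitpose(p,o,uv,[.56,.22,-.38]))
E
python3 -m jog '0 0 -1 6 -43 -5 0;0 0 -1 6 -43 -5 0;0 0 0 6 -43 -5 0;0 0 0 6 -43 -5 0;0 0 0 6 -43 -5 0';python3 -m jog '0 0 0 6 -43 -5 0;0 0 0 6 -43 -5 0;0 0 0 6 -43 -5 0;0 0 0 0 -20 -10 0;0 0 0 0 0 0 0'
python3 - <<'E'
from h import *
import pickle
say();p=ctrl.camera_params("wrist");im=ctrl.camera("wrist");cv2.imwrite("pics/w2.png",im[:,:,::-1]);pickle.dump(p,open("w2.pkl","wb"))
say()
E
```

```text
[[[101. 110.]
  [129.  61.]
  [150.  73.]
  [122. 122.]]

 [[237. 250.]
  [319. 138.]
  [356. 165.]
  [274. 278.]]]
51 (array([ 0.56168867,  0.21897954, -0.3694132 ]), array([ 7.6, -3.5, -2.9,  3.6, -2.9,  3. ,  6.3, -7.2,  2.1, -1.5,  0. ,
        0.2, -1.7,  1.8, -0. , -0.7]))
53 (array([ 0.56185799,  0.21926815, -0.37396916]), array([ 5.6, -1.1, -1.7,  2.2, -1.8,  1.8,  4.2, -4.8,  1.9, -1.7,  0.1,
        0.2, -1.7,  1.8, -0.2, -0.8]))
55 (array([ 0.56220326,  0.21943372, -0.37964682]), array([ 3.3,  1. , -0.6,  0.7, -0.9,  0.6,  1.7, -2.5,  1.6, -2.2,  0. ,
       -0.1, -1.8,  1.6, -0.6, -1.2]))
clock: 2.15
eef_pos: [0.5009, 0.0315, 0.2364]
tcp_rot: [0.717, -0.697, 0.0, -0.0]
wrist_force: [1.2, 0.3, 0.8]
width: 0.0857
grip_force: 0.0
clock: 2.65
eef_pos: [0.5181, -0.1183, 0.2097]
tcp_rot: [0.716, -0.698, -0.001, 0.001]
wrist_force: [0.1, 1.0, -0.4]
width: 0.0855
grip_force: 0.0
t2.65 tcp mm [ 518.1 -118.3  209.7] rot [[-1.0, -0.025, 0.003], [-0.003, -0.0, -1.0]] F [ 0.1  1.  -0.4] M [ 0.   -0.01  0.05] w 85.5 g 0 q [ 0.14  0.14 -0.33 -0.   -1.1  -0.12]
t2.70 tcp mm [ 518.5 -117.3  210.5] rot [[-1.0, -0.026, 0.002], [-0.002, -0.0, -1.0]] F [0.4 0.1 0.2] M [-0.   -0.01  0.07] w 85.6 g 0 q [ 0.15  0.14 -0.33 -0.   -1.1  -0.12]
```

View pics/w2.png

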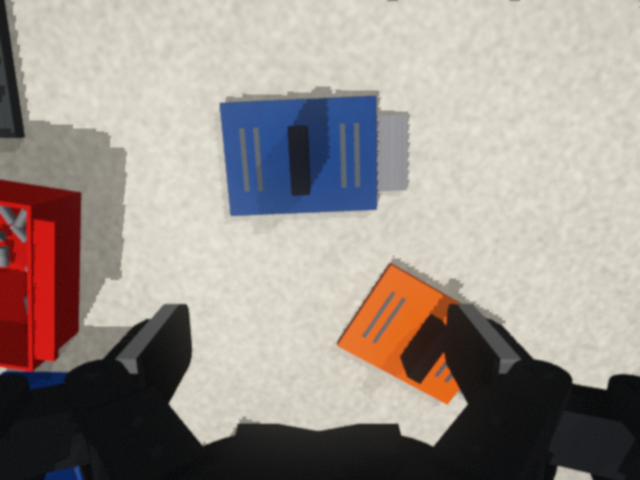

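The wrist view shows the blue cover with plate corners at (221,103), (377,96), (377,210) and (231,215). Its fin is at (299,160) and the lip points right, toward -x. The orange look-alike is at (410,330).

```bash
python3 - <<'E'
from h import *
import pickle
p=pickle.load(open("w2.pkl","rb"))
obj=np.array([[61,-45,8],[-61,-45,8],[-61,45,8],[61,45,8]])/1e3
print(fitpose(p,obj,np.array([[221,103],[377,96],[377,210],[231,215.]]),[.532,-.16,.06]))
E
```

```text
(array([ 0.53171922, -0.16036677,  0.06244086]), array([-0.8, -0.8,  0.4, -0.1,  0.6,  0.3, -0.2,  0.8]))
```

```bash
python3 -m jog '0 0 0.35 13 -43 -10 0;0 0 0 0 0 -45 0;0 0 0 0 0 -45 0;0 0 0 0 0 -45 0;0 0 0 0 0 -30 0.2'; python3 -m jog '0 0 0 0 0 -15 0.4;0 0 0 0 0 -7 0.5;0 0 0 0 0 0 0.5;0 0 0 0 0 0 1;0 0 0 0 0 0 1' 100;python3 -m jog '0 0 0 0 0 0 1;0 0 0 0 0 0 1;0 0 0 0 0 0 1;0 0 0 0 0 0 1;0 0 0 0 0 0 1'; python3 -c "from h import *;say()"
```

```text
clock: 3.2
eef_pos: [0.5312, -0.1582, 0.034]
tcp_rot: [0.73, -0.684, -0.001, 0.001]
wrist_force: [-0.1, 0.2, -0.3]
width: 0.0735
grip_force: 0.0
clock: 3.7
eef_pos: [0.533, -0.1593, 0.0157]
tcp_rot: [0.73, -0.684, 0.001, -0.001]
wrist_force: [1.2, 0.6, 1.7]
width: 0.0145
grip_force: 1.6
clock: 4.2
eef_pos: [0.533, -0.1594, 0.0159]
tcp_rot: [0.729, -0.684, 0.001, -0.001]
wrist_force: [-1.3, 2.6, 6.1]
width: 0.0122
grip_force: 98.4
t4.20 tcp mm [ 533.  -159.4   15.9] rot [[-0.998, -0.064, -0.003], [0.003, 0.0, -1.0]] F [-1.3  2.6  6.1] M [0.88 0.47 0.02] w 12.2 g 98 q [ 0.06  0.4  -0.5   0.   -0.67  0.  ]
```

```bash
cat >> h.py <<'E'
BOX=np.array([.562,.2194]);YAW=-.379;T=[0,.8,16.]  # TCP in cover frame, mm
def tgt(tx,tz,deg,ty=0,prt=True):
    """tip-bottom at housing (tx,ty,tz) mm, tilt deg -> TCP world mm"""
    a=np.radians(deg);c,s=np.cos(a),np.sin(a)
    h=np.array([tx+86*c-T[2]*s,ty+T[1],tz+86*s+T[2]*c]) 
    w=R.from_euler("z",YAW).apply(h)+np.r_[BOX*1e3,0]
    return w
def where():
    """tip & far edge in housing, tilt, yaw error, force in housing axes"""
    s=ctrl.sense();Rz=R.from_euler("z",-YAW);M=R.from_quat(s["tcp_rot"]).as_matrix()
    C=Rz.as_matrix()@np.c_[-M[:,1],-M[:,0],-M[:,2]]
    p=Rz.apply(s["eef_pos"]*1e3-np.r_[BOX*1e3,0])
    P=lambda v:np.round(p+C@(np.array(v)-T),1)
    print("t%.2f tip %s far %s tilt %.1f yawerr %.1f roll %.1f F %s M %s w %.1f g %.0f TCPw %s"%(s["clock"],P([-86,0,0]),P([61,0,0]),np.degrees(np.arcsin(C[2,0])),np.degrees(np.arctan2(C[1,0],C[0,0])),np.degrees(np.arcsin(C[2,1])),np.round(Rz.apply(s["wrist_force"]),1),np.round(Rz.apply(s["moment"]),2),s["width"]*1e3,s["grip_force"],np.round(s["eef_pos"]*1e3,1)))
E
python3 -m jog '0 0 0 0 0 20 1;0 0 0 0 0 40 1;0 0 0 0 0 40 1;0 0 0 0 0 30 1;0 0 0 0 0 0 1'; python3 -m jog '0 0 0 0 0 0 1;0 0 0 0 0 0 1;0 0 0 0 0 0 1;0 0 0 0 0 0 1;0 0 0 0 0 0 1'; python3 - <<'E'
from h import *
say();where()
print(tgt(-50,75,18),tgt(-56,60,18))
im=ctrl.camera("side");cv2.imwrite("pics/s2.png",im[:,:,::-1][100:460,150:630])
E
```

```text
clock: 4.7
eef_pos: [0.5347, -0.1598, 0.1498]
tcp_rot: [0.73, -0.684, 0.004, -0.003]
wrist_force: [0.6, -0.4, -2.2]
width: 0.0122
grip_force: 98.2
clock: 5.2
eef_pos: [0.5316, -0.1596, 0.1435]
tcp_rot: [0.729, -0.684, -0.001, 0.001]
wrist_force: [-0.1, -1.0, -1.6]
width: 0.0122
grip_force: 98.2
t5.20 tcp mm [ 531.6 -159.6  143.5] rot [[-0.998, -0.064, 0.001], [-0.001, -0.0, -1.0]] F [-0.1 -1.  -1.6] M [-0.01 -0.01  0.01] w 12.2 g 98 q [ 0.06  0.24 -0.37 -0.   -0.96  0.  ]
t5.20 tip [  34.7 -400.9  127.7] far [ 167.5 -337.9  127.4] tilt -0.1 yawerr 25.4 roll 0.0 F [ 0.3 -1.  -1.6] M [-0.01 -0.01  0.01] w 12.2 g 98 TCPw [ 531.6 -159.6  143.5]
[587.2374161  210.21021532 116.79236578] [581.66320555 212.43016504 101.79236578]
```

View pics/s2.png

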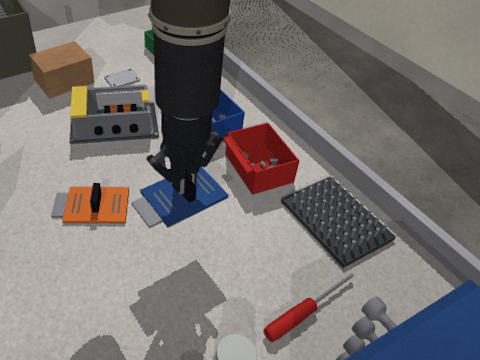

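It is lifted level and held firmly, and the orange look-alike and the bins haven't moved. I'll carry it to above the housing, turn it and tilt it 18°.

```bash
python3 -m jog '0 0 -0.53 7 46 5 1;0 0 -0.53 7 46 5 1;0 0 -0.53 7 46 5 1;0 0 -0.53 7 46 5 1;0 0 -0.53 7 46 5 1'; python3 -m jog '0 0 -0.53 7 46 5 1;0 0 -0.53 7 46 5 1;0 0 -0.53 7 46 5 1;-0.37 -0.93 0 0 0 0 1;-0.37 -0.93 0 0 0 0 1'; python3 -m jog '-0.37 -0.93 0 0 0 0 1;0 0 0 0 0 0 1;0 0 0 0 0 0 1;0 0 0 0 0 0 1;0 0 0 0 0 0 1';  python3 - <<'E'
from h import *
where();print(tgt(-50,75,18),tgt(-56,60,18))
E
```

```text
clock: 5.75
eef_pos: [0.5669, 0.0722, 0.1695]
tcp_rot: [-0.627, 0.779, -0.0, -0.0]
wrist_force: [0.9, 0.1, -1.9]
width: 0.0121
grip_force: 98.1
clock: 6.25
eef_pos: [0.5891, 0.211, 0.1841]
tcp_rot: [-0.558, 0.823, -0.087, 0.06]
wrist_force: [-0.5, -1.9, -2.4]
width: 0.0126
grip_force: 98.5
clock: 6.75
eef_pos: [0.5891, 0.209, 0.185]
tcp_rot: [-0.553, 0.818, -0.129, 0.089]
wrist_force: [0.5, 0.1, -2.4]
width: 0.0124
grip_force: 98.6
t6.75 tip [-47.8  -0.2 143.2] far [ 92.   -0.6 188.7] tilt 18.0 yawerr -0.2 roll 0.1 F [ 0.4  0.3 -2.4] M [-0.05  1.19  0.02] w 12.4 g 99 TCPw [589.1 209.  185. ]
[587.2374161  210.21021532 116.79236578] [581.66320555 212.43016504 101.79236578]
```

```bash
python3 -m jog '0 0 0 -2 1 -34 1;0 0 0 0 0 -34 1;0 0 0 0 0 0 1;0 0 0 0 0 0 1;0 0 0 0 0 0 1';  python3 - <<'E'
from h import *
where()
ims=[]
for n in("side","wrist"):
    im=ctrl.camera(n)[:,:,::-1];p=ctrl.camera_params(n)
    ims.append(cv2.resize(im[130:280,190:340],(400,400),interpolation=cv2.INTER_CUBIC) if n=="side" else cv2.resize(im,(400,300)))
ims[1]=cv2.copyMakeBorder(ims[1],0,100,0,0,cv2.BORDER_CONSTANT)
cv2.imwrite("pics/pre.png",np.hstack(ims))
E
```

```text
clock: 7.25
eef_pos: [0.5874, 0.2103, 0.1183]
tcp_rot: [-0.554, 0.818, -0.129, 0.089]
wrist_force: [-0.3, 0.2, -2.4]
width: 0.0115
grip_force: 98.3
t7.25 tip [-49.8   0.4  76.4] far [9.00e+01 1.00e-01 1.22e+02] tilt 18.1 yawerr -0.1 roll 0.2 F [-0.4  0.1 -2.4] M [0.07 1.27 0.05] w 11.5 g 98 TCPw [587.4 210.3 118.3]
```

View pics/pre.png

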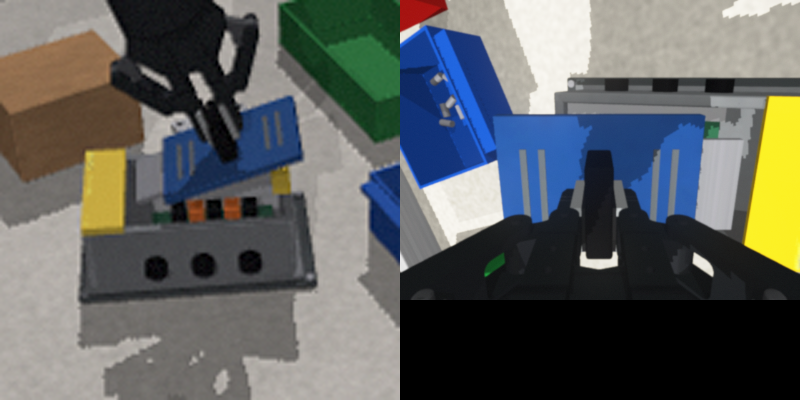

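Pre-insert pose looks right: in the side crop the lip at (150,185) stands above the opening, just past the yellow ledge edge at (127,190). In the wrist crop the lip end at x≈742 faces the ledge edge at x≈768. Now I'll lower it and slide in under the ledge.

```bash
python3 -m jog '0 0 0 -1 0.5 -7 1;0 0 0 -1 0.5 -7 1;0 0 0 0 0 0 1;0 0 0 0 0 0 1;0 0 0 0 0 0 1';python3 -c "from h import *;where()"; python3 -m jog '0 0 0 -3.3 1.3 -1.3 1;0 0 0 -3.3 1.3 -1.3 1;0 0 0 -3.3 1.3 -1.3 1;0 0 0 0 0 0 1;0 0 0 0 0 0 1';  python3 -c "from h import *;where()"
```

```text
clock: 7.85
eef_pos: [0.584, 0.2105, 0.1024]
tcp_rot: [-0.554, 0.818, -0.13, 0.088]
wrist_force: [1.0, -0.1, -3.4]
width: 0.0122
grip_force: 98.5
t7.85 tip [-53.1  -0.9  60.5] far [ 86.7  -1.  106. ] tilt 18.0 yawerr -0.1 roll 0.0 F [ 1.   0.3 -3.4] M [0.05 1.3  0.05] w 12.2 g 98 TCPw [584.  210.5 102.4]
clock: 8.35
eef_pos: [0.574, 0.2144, 0.0985]
tcp_rot: [-0.554, 0.818, -0.129, 0.088]
wrist_force: [0.8, 0.4, -2.6]
width: 0.0123
grip_force: 98.5
t8.35 tip [-63.9  -0.9  56.6] far [ 75.9  -1.  102.1] tilt 18.0 yawerr -0.0 roll 0.0 F [ 0.6  0.7 -2.6] M [ 0.01  1.24 -0.04] w 12.3 g 98 TCPw [574.  214.4  98.5]
```

```bash
python3 -m jog '0 0 0 -1.6 1.4 -0.6 1;0 0 0 -1.9 0.7 -0.6 1;0 0 0 -1.9 0.7 -0.6 1;0 0 0 0 0 0 1;0 0 0 0 0 0 1';python3 -c "from h import *;where()"; python3 -m jog '0 0 0 -1.9 0.7 -0.6 1;0 0 0 -1.9 0.7 -0.6 1;0 0 0 0 0 0 1;0 0 0 0 0 0 1;0 0 0 0 0 0 1';  python3 -c "from h import *;where()"
```

```text
clock: 8.85
eef_pos: [0.5687, 0.2172, 0.0967]
tcp_rot: [-0.554, 0.818, -0.13, 0.088]
wrist_force: [0.5, 0.6, -2.7]
width: 0.012
grip_force: 98.6
t8.85 tip [-69.8  -0.3  54.8] far [ 70.   -0.5 100.3] tilt 18.0 yawerr -0.1 roll 0.0 F [ 0.3  0.8 -2.7] M [0.01 1.03 0.02] w 12.0 g 99 TCPw [568.7 217.2  96.7]
clock: 9.35
eef_pos: [0.5651, 0.2186, 0.0957]
tcp_rot: [-0.554, 0.818, -0.13, 0.088]
wrist_force: [3.8, -1.6, -0.2]
width: 0.012
grip_force: 98.6
t9.35 tip [-73.6  -0.3  53.8] far [66.1 -0.5 99.3] tilt 18.0 yawerr -0.1 roll 0.0 F [ 4.1 -0.1 -0.2] M [-0.06 -0.32 -0.04] w 12.0 g 99 TCPw [565.1 218.6  95.7]
```

Contact with the bar is at 4 N, as expected. I'll push on with checks.

```bash
python3 -m jog '0 0 0 -1.9 0.7 -0.5 1;0 0 0 -1.9 0.7 -0.5 1;0 0 0 0 0 0 1;0 0 0 0 0 0 1;0 0 0 0 0 0 1';python3 -c "from h import *;where()"; python3 -m jog '0 0 0 -1.9 0.7 -0.5 1;0 0 0 0 0 0 1;0 0 0 0 0 0 1;0 0 0 0 0 0 1;0 0 0 0 0 0 1';  python3 -c "from h import *;where()"
```

```text
clock: 9.85
eef_pos: [0.5616, 0.2201, 0.095]
tcp_rot: [-0.554, 0.818, -0.13, 0.088]
wrist_force: [6.9, -2.2, 0.7]
width: 0.0126
grip_force: 98.6
t9.85 tip [-77.4  -0.2  53.1] far [62.3 -0.4 98.7] tilt 18.1 yawerr -0.1 roll 0.1 F [7.2 0.5 0.7] M [-0.02 -1.62 -0.01] w 12.6 g 99 TCPw [561.6 220.1  95. ]
clock: 10.35
eef_pos: [0.56, 0.2208, 0.0947]
tcp_rot: [-0.554, 0.818, -0.13, 0.089]
wrist_force: [7.5, -3.6, 1.2]
width: 0.0122
grip_force: 98.7
t10.35 tip [-79.2  -0.2  52.8] far [60.5 -0.4 98.4] tilt 18.1 yawerr -0.1 roll 0.1 F [ 8.3 -0.5  1.2] M [-0.06 -2.21 -0.08] w 12.2 g 99 TCPw [560.  220.8  94.7]
```

```bash
python3 - <<'E'
from h import *
seq=[(-79.2,52.8,18),(-82,54.4,12),(-83.3,55.9,9),(-83.7,57.2,7),(-84,58.3,5),(-84.2,59.4,3),(-84.3,60,2),(-84.4,60.6,1),(-84.4,61,0)]
prev=None
for q in seq:
    w=tgt(*q);print(q,"dw",None if prev is None else np.round(w-prev,1));prev=w
E
```

```text
(-79.2, 52.8, 18) dw None
(-82, 54.4, 12) dw [ 1.1 -0.4 -6.7]
(-83.3, 55.9, 9) dw [ 0.3 -0.1 -2.8]
(-83.7, 57.2, 7) dw [ 0.5 -0.2 -1.6]
(-84, 58.3, 5) dw [ 0.5 -0.2 -1.8]
(-84.2, 59.4, 3) dw [ 0.5 -0.2 -1.9]
(-84.3, 60, 2) dw [ 0.2 -0.1 -0.9]
(-84.4, 60.6, 1) dw [ 0.2 -0.1 -0.9]
(-84.4, 61, 0) dw [ 0.3 -0.1 -1.1]
```

```bash
python3 -m jog '0.185 0.465 0 0.5 -0.2 -3.3 1;0.185 0.465 0 0.5 -0.2 -3.3 1;0 0 0 0 0 0 1;0 0 0 0 0 0 1;0 0 0 0 0 0 1';python3 -c "from h import *;where()"; python3 -m jog '0.1 0.23 0 0.1 0 -1.4 1;0.085 0.235 0 0.2 -0.1 -1.4 1;0 0 0 0 0 0 1;0 0 0 0 0 0 1;0 0 0 0 0 0 1';  python3 -c "from h import *;where()"
```

```text
clock: 10.85
eef_pos: [0.5611, 0.2202, 0.0874]
tcp_rot: [-0.558, 0.823, -0.087, 0.059]
wrist_force: [10.5, -4.1, -4.0]
width: 0.0122
grip_force: 98.3
t10.85 tip [-81.9  -0.2  53.8] far [61.9 -0.4 84.5] tilt 12.1 yawerr -0.1 roll 0.0 F [11.3  0.1 -4. ] M [ 0.05 -3.16  0.01] w 12.2 g 98 TCPw [561.1 220.2  87.4]
clock: 11.35
eef_pos: [0.5615, 0.22, 0.0844]
tcp_rot: [-0.559, 0.825, -0.065, 0.045]
wrist_force: [10.4, -3.4, -6.7]
width: 0.0124
grip_force: 98.1
t11.35 tip [-83.1  -0.3  55. ] far [62.1 -0.4 78.2] tilt 9.1 yawerr -0.1 roll 0.0 F [11.   0.7 -6.7] M [ 0.04 -3.8  -0.09] w 12.4 g 98 TCPw [561.5 220.   84.4]
```

```bash
python3 -m jog '0.06 0.155 0 -0.2 0.1 -0.9 1;0.06 0.155 0 -0.2 0.1 -0.9 1;0 0 0 0 0 0 1;0 0 0 0 0 0 1;0 0 0 0 0 0 1';python3 -c "from h import *;where()"
```

```text
clock: 11.85
eef_pos: [0.5613, 0.2201, 0.0825]
tcp_rot: [-0.56, 0.826, -0.051, 0.035]
wrist_force: [10.8, -4.0, -8.9]
width: 0.0125
grip_force: 98.1
t11.85 tip [-84.3  -0.3  56. ] far [61.6 -0.4 74.1] tilt 7.1 yawerr -0.0 roll 0.0 F [11.5  0.3 -8.9] M [-0.01 -4.41 -0.11] w 12.5 g 98 TCPw [561.3 220.1  82.5]
```

```bash
python3 -m jog '0.06 0.155 0 0.2 -0.1 -1.3 1;0.06 0.155 0 0.2 -0.1 -1.3 1;0 0 0 0 0 0 1;0 0 0 0 0 0 1;0 0 0 0 0 0 1';python3 -c "from h import *;where()"
```

```text
clock: 12.35
eef_pos: [0.562, 0.2199, 0.0802]
tcp_rot: [-0.56, 0.827, -0.037, 0.025]
wrist_force: [11.4, -5.0, -6.6]
width: 0.0123
grip_force: 98.2
t12.35 tip [-84.4  -0.2  56.5] far [62.  -0.3 69.7] tilt 5.1 yawerr -0.0 roll 0.0 F [12.4 -0.4 -6.6] M [-0.27 -4.62  0.02] w 12.3 g 98 TCPw [562.  219.9  80.2]
```

```bash
python3 -m jog '0.06 0.155 0 0.2 -0.1 -0.7 1;0.06 0.155 0 0.2 -0.1 -0.7 1;0 0 0 0 0 0 1;0 0 0 0 0 0 1;0 0 0 0 0 0 1';python3 -c "from h import *;where()"
```

```text
clock: 12.85
eef_pos: [0.5627, 0.2197, 0.0788]
tcp_rot: [-0.561, 0.827, -0.023, 0.016]
wrist_force: [10.9, -5.8, -6.9]
width: 0.0121
grip_force: 98.3
t12.85 tip [-84.5  -0.2  58. ] far [62.3 -0.3 66.2] tilt 3.2 yawerr -0.0 roll 0.0 F [12.3 -1.3 -6.9] M [-0.31 -4.87 -0.04] w 12.1 g 98 TCPw [562.7 219.7  78.8]
```

```bash
python3 -m jog '0.06 0.155 0 0.1 0 -0.8 1;0.06 0.155 0 0.1 0 -0.9 1;0 0 0 0 0 0 1;0 0 0 0 0 0 1;0 0 0 0 0 0 1';python3 -c "from h import *;where()"
```

```text
clock: 13.35
eef_pos: [0.5632, 0.2196, 0.0772]
tcp_rot: [-0.561, 0.828, -0.009, 0.006]
wrist_force: [11.8, -5.4, -6.7]
width: 0.012
grip_force: 98.5
t13.35 tip [-84.6  -0.1  59.4] far [62.3 -0.2 62.5] tilt 1.2 yawerr -0.0 roll -0.0 F [13.  -0.7 -6.7] M [-0.52 -5.02 -0.05] w 12.0 g 99 TCPw [563.2 219.6  77.2]
```

```bash
python3 -m jog '0.035 0.095 0 0.3 -0.1 -0.6 1;0.035 0.095 0 0.2 -0.1 -0.6 1;0 0 0 0 0 0 1;0 0 0 0 0 0 1;0 0 0 0 0 0 1';python3 -c "from h import *;where()"
```

```text
clock: 13.85
eef_pos: [0.5637, 0.2194, 0.0762]
tcp_rot: [-0.561, 0.828, -0.0, -0.0]
wrist_force: [9.8, -5.4, -3.8]
width: 0.0121
grip_force: 99.1
t13.85 tip [-84.4  -0.1  60.2] far [62.6 -0.2 60.2] tilt 0.0 yawerr -0.0 roll -0.0 F [11.1 -1.4 -3.8] M [-0.57 -4.62 -0.02] w 12.1 g 99 TCPw [563.7 219.4  76.2]
```

```bash
python3 -m jog '0 0 0 0 0 -0.4 1;0 0 0 0.9 -0.4 0 1;0 0 0 0.9 -0.4 0 1;0 0 0 0.9 -0.4 0 1;0 0 0 0 0 0 1';python3 -c "from h import *;where()"
```

```text
clock: 14.35
eef_pos: [0.5658, 0.2185, 0.076]
tcp_rot: [-0.561, 0.828, 0.0, -0.0]
wrist_force: [5.6, -3.7, -0.1]
width: 0.0123
grip_force: 99.7
t14.35 tip [-82.2  -0.2  60.1] far [64.8 -0.2 60. ] tilt -0.0 yawerr -0.0 roll -0.0 F [ 6.6 -1.3 -0.1] M [-0.43 -2.87 -0.06] w 12.3 g 100 TCPw [565.8 218.5  76. ]
```

```bash
python3 -m jog '0 0 0 0.9 -0.4 0 1;0 0 0 0.9 -0.4 0 1;0 0 0 0.9 -0.4 0 1;0 0 0 0 0 0 1;0 0 0 0 0 0 1';python3 -c "from h import *;where()"; python3 -m jog '0 0 0 0.9 -0.4 0 1;0 0 0 0.9 -0.4 0 1;0 0 0 0 0 0 1;0 0 0 0 0 0 1;0 0 0 0 0 0 1';python3 -c "from h import *;where()"
```

```text
clock: 14.85
eef_pos: [0.5679, 0.2175, 0.0759]
tcp_rot: [-0.561, 0.828, 0.0, -0.001]
wrist_force: [5.2, -2.8, 2.0]
width: 0.0123
grip_force: 99.8
t14.85 tip [-79.8  -0.3  60.1] far [67.2 -0.4 59.8] tilt -0.1 yawerr -0.0 roll -0.0 F [ 5.8 -0.7  2. ] M [-0.15 -2.35 -0.03] w 12.3 g 100 TCPw [567.9 217.5  75.9]
clock: 15.35
eef_pos: [0.5692, 0.217, 0.0759]
tcp_rot: [-0.561, 0.828, 0.001, -0.001]
wrist_force: [2.3, -0.2, 5.7]
width: 0.0125
grip_force: 100.2
t15.35 tip [-78.5  -0.4  60.2] far [68.5 -0.5 59.8] tilt -0.1 yawerr -0.0 roll -0.0 F [2.2 0.7 5.7] M [ 0.17 -0.91 -0.18] w 12.5 g 100 TCPw [569.2 217.   75.9]
```

```bash
python3 -m jog '0 0 0 0 0 0.4 1;0 0 0 0.9 -0.3 0 1;0 0 0 0.9 -0.3 0 1;0 0 0 0 0 0 1;0 0 0 0 0 0 1';python3 -c "from h import *;where()"; python3 -m jog '0 0 0 0.9 -0.3 0 1;0 0 0 0.5 -0.2 0 1;0 0 0 0 0 0 1;0 0 0 0 0 0 1;0 0 0 0 0 0 1';python3 -c "from h import *;where()"
```

```text
clock: 15.85
eef_pos: [0.5707, 0.2162, 0.0759]
tcp_rot: [-0.561, 0.828, 0.001, -0.001]
wrist_force: [0.8, 1.6, 3.9]
width: 0.0123
grip_force: 100.1
t15.85 tip [-76.8  -0.5  60.2] far [70.2 -0.6 59.7] tilt -0.2 yawerr -0.0 roll -0.1 F [0.2 1.7 3.9] M [ 0.87 -0.59 -0.19] w 12.3 g 100 TCPw [570.7 216.2  75.9]
clock: 16.35
eef_pos: [0.572, 0.2156, 0.0759]
tcp_rot: [-0.561, 0.828, 0.001, -0.002]
wrist_force: [0.1, 1.7, 5.1]
width: 0.0122
grip_force: 100.2
t16.35 tip [-75.4  -0.6  60.2] far [71.6 -0.7 59.7] tilt -0.2 yawerr -0.1 roll -0.1 F [-0.5  1.6  5.1] M [ 0.89 -0.38 -0.21] w 12.2 g 100 TCPw [572.  215.6  75.9]
```

```bash
python3 -m jog '0 0 0 0 0 0.5 1;0 0 0 0.4 -0.2 0 1;0 0 0 0 0 0 1;0 0 0 0 0 0 1;0 0 0 0 0 0 1';python3 -c "from h import *;where()"; python3 -m jog '0 0 0 0 0 0 0.7;0 0 0 0 0 0 0.65;0 0 0 0 0 0 0.6;0 0 0 0 0 0 0.6;0 0 0 0 0 0 0.6';python3 -c "from h import *;where()"
```

```text
clock: 16.85
eef_pos: [0.5723, 0.2151, 0.076]
tcp_rot: [-0.561, 0.828, 0.001, -0.002]
wrist_force: [3.4, 1.2, -1.6]
width: 0.0122
grip_force: 99.2
t16.85 tip [-74.9  -0.9  60.3] far [72.1 -1.1 59.8] tilt -0.2 yawerr -0.1 roll -0.1 F [ 2.7  2.4 -1.6] M [ 1.17 -1.21 -0.19] w 12.2 g 99 TCPw [572.3 215.1  76. ]
clock: 17.35
eef_pos: [0.5722, 0.2151, 0.0763]
tcp_rot: [-0.561, 0.828, 0.001, -0.002]
wrist_force: [0.5, -0.3, 0.1]
width: 0.0342
grip_force: 0.0
t17.35 tip [-75.   -1.   60.6] far [72.  -1.2 60.1] tilt -0.2 yawerr -0.1 roll -0.1 F [ 0.6 -0.1  0.1] M [ 0.05 -0.01  0.02] w 34.2 g 0 TCPw [572.2 215.1  76.3]
```

```bash
python3 -m jog '0 0 0 0 0 15 0.6;0 0 0 0 0 30 0.6;0 0 0 0 0 45 0.6;0 0 0 0 0 45 0.6;0 0 0 -30 -35 0 0.6'; python3 -m jog '0 0 0 -30 -35 0 0.6;0 0 0 -30 -35 0 0.6;0 0 0 -30 -35 0 0.6;0 0 0 0 0 0 0.6;0 0 0 0 0 0 0.6';python3 - <<'E'
from h import *
ims=[]
for n,(a,b,c,d),k in(("side",(165,255,205,325),3.3),("top",(200,310,200,290),2.7)):
    p=ctrl.camera_params(n);im=ctrl.camera(n)[:,:,::-1].copy()
    cv2.imwrite(f"pics/{n}_end.png",im);ims.append(cv2.resize(im[a:b,c:d],None,fx=k,fy=k,interpolation=cv2.INTER_CUBIC)[:297])
cv2.imwrite("pics/end.png",np.hstack(ims))
E
```

```text
clock: 17.85
eef_pos: [0.548, 0.184, 0.2179]
tcp_rot: [-0.562, 0.827, -0.0, 0.004]
wrist_force: [-0.9, 0.4, 0.2]
width: 0.0339
grip_force: 0.0
clock: 18.35
eef_pos: [0.452, 0.0746, 0.2121]
tcp_rot: [-0.561, 0.828, 0.001, -0.001]
wrist_force: [1.0, 0.0, 0.3]
width: 0.0342
grip_force: 0.0
```

View pics/end.png

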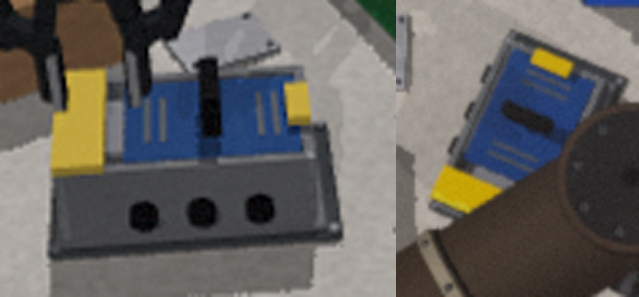

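The cover lies flat with its far edge under the nose at (296,100). Between the ledge and the plate about 19 px (13 mm) of lip shows, which matches fully home, and the bench items near the housing haven't moved. Handing in.

```bash
python3 -c "from bench import ctrl;print(ctrl.hand_in())"
```

```text
the job is handed in; nothing more can be done
None
```

The blue cover is on the housing, flat and fully home under the nose; bar push read 13 N at most, housing contact about 8 N, at about 18 s, and the job is handed in.

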